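# Sort two keyed gears onto their test shafts

## Task

The two big orange gears on the bench differ only in where their two keyways sit: in one they are opposite each other, in the other at right angles. Test-seat each gear, rim down, on the test shaft whose two brass keys sit the same way, so that it goes fully down onto the base plate, and leave both gears seated there.

Things in the scene. Friction and masses are not known exactly. Their poses are not given: they have to be found in the camera images.
- gear_opposite: Loose orange gear, 90 g, lying rim down: toothed rim 66 mm wide, 10 high; hub 50 wide, top 34 above the underside; 32 mm through bore. Two keyways, 14 mm wide at the bore, cut through the whole hub wall (gaps seen from above), opposite each other at its +x and -x. Grip across the hub above the rim, along its y; a half turn about z changes nothing. Origin: centre of underside, z up.
- gear_square: Loose orange gear, 90 g, lying rim down: toothed rim 66 mm wide, 10 high; hub 50 wide, top 34 above the underside; 32 mm through bore. Two keyways, 14 mm wide at the bore, cut through the whole hub wall (gaps seen from above), at right angles, at its +x and +y. Grip across the hub above the rim, along a line at 45 or 135 degrees from its x. Origin: centre of underside, z up.
- shaft_opposite: Fixed test shaft: dark base disc 80 mm wide, 12 high; aluminium shaft 25 wide, cone tip at 52 mm above the bench. Two brass keys 6 mm wide, reaching 22 mm from the axis, tops at 35 mm, opposite each other at its +x and -x. A seated gear's underside rests 12 mm above this origin; play about 3 mm, 10 degrees. Origin: axis, at bench height, z up.
- shaft_square: Fixed test shaft: dark base disc 80 mm wide, 12 high; aluminium shaft 25 wide, cone tip at 52 mm above the bench. Two brass keys 6 mm wide, reaching 22 mm from the axis, tops at 35 mm, at right angles, at its +x and +y. A seated gear's underside rests 12 mm above this origin; play about 3 mm, 10 degrees. Origin: axis, at bench height, z up.

How it is judged:
At the end, for the whole second after the job is handed in: Each gear sits on its own shaft (opposite on opposite, square on square): within 10 mm of the shaft's axis, underside no more than 18 mm above the bench (seated is 12), upright within 8 degrees, keyways in line with the keys within 25 degrees, at rest (horizontal distance between gear_opposite and shaft_opposite below 0.01 m and z of gear_opposite in the frame of shaft_opposite below 0.018 m and angle between each of gear_opposite, gear_square's own z axis and vertical below 0.14 rad and angle between the x axis of gear_opposite and the x axis of shaft_opposite, either way round below 0.45 rad and linear speed of each of gear_opposite, gear_square below 0.02 m/s and horizontal distance between gear_square and shaft_square below 0.01 m and z of gear_square in the frame of shaft_square below 0.018 m and angle between the x axis of gear_square and the x axis of shaft_square, either way round below 0.45 rad); the robot touches nothing.
It also fails if it takes over 51 s, if anything falls off the work surface, if the arm or the gripper's body presses on something with over 40 N, if the wrist force passes 120 N, or if a joint passes its speed limit or range.

## Robot

A 7-joint arm with a two-finger parallel gripper is mounted at the origin on a cart in front of the work surface, level with it; the furniture and walls round the work are solid. World frame = base frame: x ahead of the robot, y to its left, z up, the work surface at z = 0. Lengths are in m, angles in rad, forces in N, time in s.
With the tool pointing down it reaches from about 0.425 to 0.95 m from the base axis. Payload 16.7 kg.
Tool frame: the origin (TCP) lies on the centre line of the jaws, within the pads' length; the fingertips stand 11 mm ahead of it and the grasp point (between the pads) lies 8 mm behind it; z points along the fingers, y is the line along which they close (so a half turn about z gives the same grasp; the last joint's range is limited). The gripper opens to 94 mm and grips with 3 to 60 N. Pads are 16 mm wide; open, the fingers measure 119 mm over their backs; the gripper's body (75 mm by 177 mm) begins 78 mm behind the grasp point.
Start: joints at [-1.429, 0.426, 0.074, 1.606, -0.034, 1.111, -0.067], TCP at [0.194, 0.647, 0.216] pointing down, gripper open.
Joint ranges: [-2.85, 2.85], [-0.5, 2.14], [-1.23, 1.37], [0.21, 2.46], [-1.02, 4.16], [0.16, 2.05], [-2.73, 2.73]. Speed limits (rad/s): [1.89, 1.89, 2.39, 2.39, 3.01, 3.01, 3.01].

## Interface

Orientations are given as a unit quaternion [w, x, y, z].
In Python, from station import read_state, grab_frame, job_done, boxes_of, silhouettes gives the robot as it stands.
- The arm moves only by the shell command python3 -m pendant 'ROWS' [FORCE]. ROWS is JSON, a list of rows, each an object with "offset": the shift along the tool's x, y, z in cm, a list of three; "delta_rot": the turn, a rotation vector about the tool's x, y, z in degrees, a list of three; "claw": the opening, from 0 (shut) to 1 (fully open). In form: [{"offset": [tx, ty, tz], "delta_rot": [wx, wy, wz], "claw": claw}, ...]. A call has 1 to 20 rows; each row shifts and turns the commanded pose from where the row before left it, along the tool's axes as they then stand; what a row does not reach is not made up. A row lasts 1/10 s, in which the tool goes at most 50 mm and 8.59 degrees, less where a joint would pass 70% of its speed; a pose out of reach is approached as far as the arm can. A call with a gripper value outside its range is refused whole. The fingers move at their own pace and stop on an object; FORCE is the grip in N (left out, the last holds). Time passes only in rows, so rows that do not move let the fingers close. It gives the time, the measured TCP pose, the force, the opening and the grip force at its end, in the units of the state.
- read_state(): the state, without advancing time (a new reading comes with each control period).
- grab_frame(name): name is "scene" or "top" or "wrist"; returns a dict with "pixels" (480x640x3 uint8, blue, green, red), "intrinsics" (3x3 intrinsics, pixels), "R" (3x3) and "t" (3): a world point X has camera coordinates R X + t; the wrist camera has in their place "T_tool_cam" (4x4, takes a point from camera to tool coordinates, whose origin is the TCP and whose axes are the flange's). Camera axes: x right, y down, z forward; pixel columns grow to the right and rows downward; lengths in m; the calibration is good to about 2 mm. A picture is of the moment at which its call begins: read the wrist's pose just before it. There is no depth.
- job_done(): hands the job in; it is judged then, once.
Trained networks look in a picture, given as the dict that the camera call returned (one of the last four; its "shot" number tells which), for a name from the list of things; names that differ only in an ending like _2 or _b are one class to them, and where a whole thing is asked for, a point or a joint stands for the part that bears it (a point fixed in the world has none). Each returns a list of dicts, best first, with "confidence" (0 to 1); they miss things now and then, are a little off and sometimes report something else, mostly with a low value. They report only what shows in the picture. A call takes as long as a camera call.
- boxes_of(picture, thing): "centre" ([x, y, z] in m, in the coordinates of the camera as it stood for that picture, good to about 4 mm: the middle of the surface that is visible of it).
- silhouettes(picture, thing): "region" (480x640 bool, what is visible of it).
The state is a dict: "time": time; "joint_pos": joint angles; "dq": joint speeds; "joint_efforts": joint torques, N m; "eef_pos": TCP position; "orientation": TCP orientation; "wrist_force": force on the tool from outside, world axes, zero at the start; "torque": the same for the moment, N m; "grip_width": finger opening in m; "grip_force": force on a finger pad.
Only numpy, scipy, OpenCV 4.12 (cv2) and the standard library are available. Lean on these libraries where they do the work, as an engineer would, in place of code of your own. Each camera call takes 0.05 s, during which the arm holds its last target. There are 200 camera calls.

## Working session

There is one attempt and no reset: what is moved stays moved. The work goes in short steps, Python scripts to look and compute and a shell command to move; the robot and the scene stay as the last step left them, time stands still between calls to the robot, and variables do not carry over. Pictures are saved under pics/ and viewed, at most 10 in all, crops included, and the job is handed in when it is done.

```bash
mkdir -p pics; cat > h.py <<'E'
import numpy as np, cv2
from station import *
from scipy.spatial.transform import Rotation as Ro
N=["gear_opposite","gear_square","shaft_opposite","shaft_square"]
def tool():
    s=read_state();q=s["orientation"];return np.array(s["eef_pos"]),Ro.from_quat([q[1],q[2],q[3],q[0]]).as_matrix(),s
def cam(name):
    p,R,s=tool();f=grab_frame(name)
    if "R" in f: A=np.array(f["R"]).T;o=-A@np.array(f["t"])
    else:
        T=np.array(f["T_tool_cam"]);A=R@T[:3,:3];o=p+R@T[:3,3]
    return f,A,o
def ray(f,A,o,uv,z):
    uv=np.atleast_2d(uv).astype(float);d=np.c_[uv,np.ones(len(uv))]@np.linalg.inv(np.array(f["intrinsics"])).T@A.T
    return o+d*((z-o[2])/d[:,2])[:,None]
def proj(f,A,o,X):
    c=(np.atleast_2d(X)-o)@A@np.array(f["intrinsics"]).T
    return c[:,:2]/c[:,2:]
def rect(f,A,o,c,z,half=.05,n=400):
    g=np.array([[-half,half],[half,half],[half,-half],[-half,-half]])
    X=np.c_[g+np.array(c)[:2],np.full(4,z)]
    H=cv2.getPerspectiveTransform(proj(f,A,o,X).astype(np.float32),np.float32([[0,0],[n,0],[n,n],[0,n]]))
    return cv2.warpPerspective(f["pixels"],H,(n,n))
E
python3 - <<'E'
from h import *
p,R,s=tool();print(p,R.round(3).tolist(),s["time"],s["grip_width"])
ims=[]
for n in ["top","scene"]:
    f,A,o=cam(n);ims.append(f["pixels"]);cv2.imwrite(f"pics/{n}0.png",f["pixels"]);print(n,o)
    for k in N:
        for b in boxes_of(f,k)[:3]:print(k,(A@b["centre"]+o).round(3),b["confidence"])
E
```

```text
[0.19343407 0.64624678 0.21578335] [[-0.958, 0.287, -0.0], [0.287, 0.958, -0.001], [-0.0, -0.001, -1.0]] 0.0 0.0940934492296247
top [ 0.32467179 -0.08420597  1.01391569]
gear_opposite [ 0.45  -0.094  0.011] 0.77
gear_square [ 0.442 -0.211  0.007] 0.98
shaft_opposite [ 0.582 -0.211  0.007] 0.93
shaft_square [ 0.598 -0.004  0.008] 0.57
scene [0.08754795 0.34806446 0.63248214]
gear_opposite [ 0.442 -0.083  0.012] 0.65
gear_square [ 0.445 -0.202  0.013] 0.73
shaft_opposite [ 0.577 -0.208  0.012] 0.69
shaft_square [0.594 0.004 0.013] 0.85
```

```bash
python3 - <<'E'
from h import *
f,A,o=cam("top")
c=[(.447,-.09,.034),(.444,-.207,.034),(.58,-.21,.035),(.596,0,.035)]
t=[rect(f,A,o,x,x[2],.05,290) for x in c]
m=np.vstack([np.hstack(t[:2]),np.hstack(t[2:])]);m=np.hstack([m,np.zeros((580,0,3),np.uint8)])
cv2.imwrite("pics/crops.png",m)
E
```

```text
(no output)
```

View pics/top0.png

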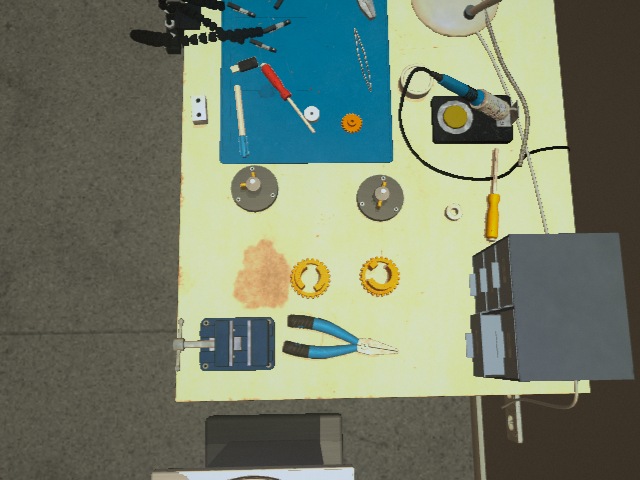

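View pics/crops.png

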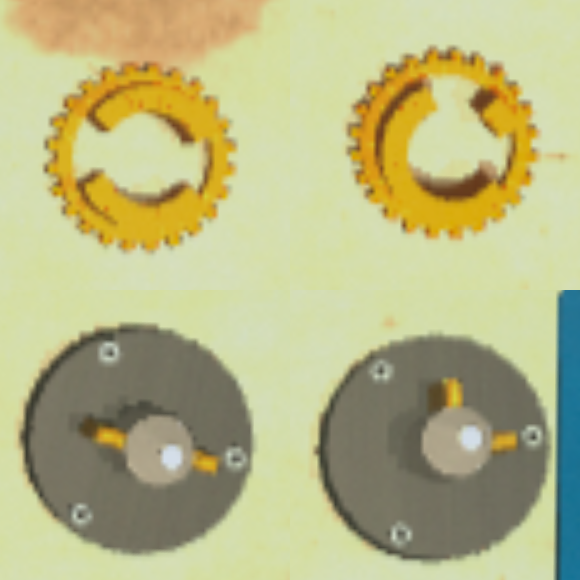

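```bash
python3 -m pendant '[{"offset":[-2.8,-2.25,0],"delta_rot":[0,0,0],"claw":1},{"offset":[-2.8,-2.25,0],"delta_rot":[0,0,0],"claw":1},{"offset":[-2.8,-2.25,0],"delta_rot":[0,0,0],"claw":1},{"offset":[-2.8,-2.25,0],"delta_rot":[0,0,0],"claw":1},{"offset":[-2.8,-2.25,0],"delta_rot":[0,0,0],"claw":1},{"offset":[-2.8,-2.25,0],"delta_rot":[0,0,0],"claw":1},{"offset":[-2.8,-2.25,0],"delta_rot":[0,0,0],"claw":1},{"offset":[-2.8,-2.25,0],"delta_rot":[0,0,0],"claw":1},{"offset":[-2.8,-2.25,0],"delta_rot":[0,0,0],"claw":1},{"offset":[-2.8,-2.25,0],"delta_rot":[0,0,0],"claw":1},{"offset":[-2.8,-2.25,0],"delta_rot":[0,0,0],"claw":1},{"offset":[-2.8,-2.25,0],"delta_rot":[0,0,0],"claw":1},{"offset":[-2.8,-2.25,0],"delta_rot":[0,0,0],"claw":1},{"offset":[-2.8,-2.25,0],"delta_rot":[0,0,0],"claw":1},{"offset":[-2.8,-2.25,0],"delta_rot":[0,0,0],"claw":1}]'; python3 - <<'E'
from h import *
f,A,o=cam("wrist");p,R,s=tool();print(p,R.round(3).tolist(),s["time"],f["T_tool_cam"],s["joint_pos"])
cv2.imwrite("pics/w0.png",f["pixels"])
for x in [(.447,-.09,.034),(.444,-.207,.034),(.58,-.21,.035),(.596,0,.035)]: print(proj(f,A,o,x))
E
```

```text
time: 2.05
eef_pos: [0.4999, 0.2016, 0.2168]
orientation: [0.0, 0.145, 0.989, 0.0]
wrist_force: [0.6, -0.7, -0.2]
grip_width: 0.094
grip_force: 0.0
[0.50281032 0.1962469  0.21696575] [[-0.956, 0.292, 0.002], [0.292, 0.956, -0.001], [-0.002, -0.001, -1.0]] 2.1 [[-7.04339606e-04 -9.64701498e-01 -2.63344875e-01  7.59170913e-02]
 [ 9.99999701e-01 -5.95244635e-04 -4.94051780e-04 -1.12611984e-03]
 [ 3.19857868e-04 -2.63345144e-01  9.64701629e-01 -1.68243205e-01]
 [ 0.00000000e+00  0.00000000e+00  0.00000000e+00  1.00000000e+00]] [-0.78505251  0.207338    0.33846487  1.9257134  -0.07806393  1.02020365
  0.86220026]
[[  1.43474684 254.92015053]]
[[-110.31584861  285.76449747]]
[[-40.39106903 404.20580462]]
[[153.09133667 365.96489451]]
```

```bash
python3 -m pendant '[{"offset":[-1.45,-3.5,0],"delta_rot":[0,0,0],"claw":1},{"offset":[-1.45,-3.5,0],"delta_rot":[0,0,0],"claw":1},{"offset":[-1.45,-3.5,0],"delta_rot":[0,0,0],"claw":1},{"offset":[-1.45,-3.5,0],"delta_rot":[0,0,0],"claw":1},{"offset":[-1.45,-3.5,0],"delta_rot":[0,0,0],"claw":1},{"offset":[-1.45,-3.5,0],"delta_rot":[0,0,0],"claw":1},{"offset":[-1.45,-3.5,0],"delta_rot":[0,0,0],"claw":1},{"offset":[-1.45,-3.5,0],"delta_rot":[0,0,0],"claw":1},{"offset":[0,0,0],"delta_rot":[0,0,0],"claw":1},{"offset":[0,0,0],"delta_rot":[0,0,0],"claw":1}]'; cat > look.py <<'E'
from h import *
f,A,o=cam("wrist");p,R,s=tool();print(p,s["time"],s["joint_pos"])
for k in N:
    for b in boxes_of(f,k)[:2]:print(k,(A@b["centre"]+o).round(4),b["confidence"])
t=[]
for x in [(.447,-.09,.034),(.444,-.207,.034),(.58,-.21,.035),(.596,0,.035)]: t.append(rect(f,A,o,x,x[2],.05,290))
cv2.imwrite("pics/w1c.png",np.vstack([np.hstack(t[:2]),np.hstack(t[2:])]))
np.savez("w1.npz",px=f["pixels"],K=f["intrinsics"],A=A,o=o)
E
python3 look.py
```

```text
time: 3.1
eef_pos: [0.5299, -0.0992, 0.2165]
orientation: [-0.0, 0.146, 0.989, -0.0]
wrist_force: [0.2, 0.6, -0.7]
grip_width: 0.0939
grip_force: 0.0
[ 0.52994453 -0.09813672  0.21643154] 3.15 [-0.38231183  0.21860839  0.52069526  1.93487793 -0.12721082  1.02009832
  1.4748107 ]
gear_opposite [ 0.4492 -0.0986  0.0086] 0.8
gear_square [ 0.447  -0.2077  0.0204] 0.57
gear_square [ 0.4476 -0.098   0.0114] 0.41
shaft_opposite [ 0.5846 -0.2052  0.0145] 0.81
shaft_square [ 0.5939 -0.0032  0.0105] 0.69
```

View pics/w1c.png

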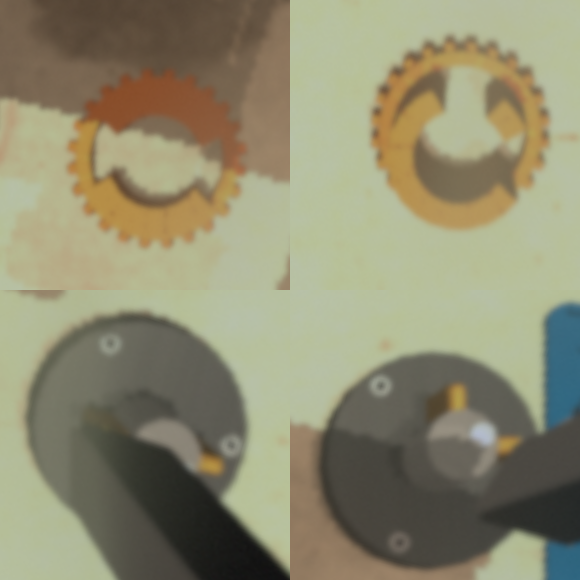

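```bash
cat > fit.py <<'E'
from h import *
from scipy.optimize import minimize
U=4
def ring(r,n=72,a0=0,a1=2*np.pi):
    a=np.linspace(a0,a1,n);return np.c_[r*np.cos(a),r*np.sin(a)]
def key(a,r0,r1,w):
    P=np.array([[r0,-w/2],[r1,-w/2],[r1,w/2],[r0,w/2]]);c,s=np.cos(a),np.sin(a);return P@np.array([[c,s],[-s,c]])
def render(f,A,o,x,y,yaw,slices,box):
    u0,v0,w,h=box;m=np.zeros((h*U,w*U),np.uint8);c,s=np.cos(yaw),np.sin(yaw)
    for z,adds,subs in slices:
        l=np.zeros_like(m)
        for L,v in((adds,1),(subs,0)):
            for P in L:
                X=np.c_[P@np.array([[c,s],[-s,c]])+[x,y],np.full(len(P),z)]
                q=(proj(f,A,o,X)-[u0,v0]+.5)*U
                cv2.fillPoly(l,[np.round(q*16).astype(np.int32)],v,shift=4)
        m|=l
    return cv2.resize(m.astype(np.float32),(w,h),interpolation=cv2.INTER_AREA)
def gear(angs,z0=0):
    S=[]
    for z in np.linspace(0,.034,12):
        if z<=.0101:S.append((z0+z,[ring(.033*.97)],[ring(.016)]))
        S.append((z0+z,[ring(.025)],[ring(.016)]+[key(a,0,.03,.014) for a in angs]))
    return S
def keys(angs,):
    return [(z,[key(a,.0125,.022,.006) for a in angs],[]) for z in np.linspace(.012,.035,10)]
def shaftocc():
    return [(z,[ring(.0125)],[]) for z in np.linspace(.012,.042,8)]
def orange(f,hi=28,S=120):
    h=cv2.cvtColor(f["pixels"],cv2.COLOR_BGR2HSV);return ((h[...,0]>=4)&(h[...,0]<=hi)&(h[...,1]>=S)&(h[...,2]>50))
def bx(f,A,o,c,half=.055):
    q=proj(f,A,o,[[c[0]+i,c[1]+j,.02] for i in(-half,half) for j in(-half,half)])
    a=np.clip(np.floor(q.min(0)),0,[639,479]).astype(int);b=np.clip(np.ceil(q.max(0)),1,[640,480]).astype(int);return (*a,*(b-a))
def fit(views,slices,c0,yaws,occ=None):
    # views: list of (f,A,o,mask)
    B=[bx(f,A,o,c0) for f,A,o,_ in views]
    M=[m[b[1]:b[1]+b[3],b[0]:b[0]+b[2]].astype(np.float32) for (_,_,_,m),b in zip(views,B)]
    def cost(q):
        t=0
        for (f,A,o,_),b,m in zip(views,B,M):
            r=render(f,A,o,q[0]/1e3,q[1]/1e3,q[2]/1e2,slices,b)
            if occ is not None:r=r*(1-render(f,A,o,q[0]/1e3,q[1]/1e3,0,occ,b))
            t+=1-np.minimum(r,m).sum()/np.maximum(r,m).sum()
        return t/len(views)
    best=None
    for y in yaws:
        x0=np.array([c0[0]*1e3,c0[1]*1e3,y*100])
        r=minimize(cost,x0,method="Nelder-Mead",options=dict(initial_simplex=x0+np.array([[0,0,0],[6,0,0],[0,6,0],[0,0,12]]),xatol=.05,fatol=1e-4,maxiter=150))
        if best is None or r.fun<best.fun:best=r
    return best.x[:2]/1e3,np.degrees(best.x[2]/100),best.fun
E
cat > m1.py <<'E'
from fit import *
P=np.pi
top=cam("top");w=cam("wrist");k9=np.ones((9,9),np.uint8)
def near(v,n,c=None):
    r=silhouettes(v[0],n)
    for d in r:
        reg=d["region"];vv,uu=np.nonzero(reg);X=ray(*v,[uu.mean(),vv.mean()],.015)[0]
        if np.hypot(*(X[:2]-c))<.03:return reg
    print("miss",n);return None
for n,c,a in [("gear_opposite",(.447,-.095),[0,P]),("gear_square",(.446,-.207),[0,P/2])]:
    for nm,v in(("top",top),("wrist",w)):
        col=orange(v[0]);print(n,nm,"colour",*fit([(*v,col)],gear(a),c,[-.3,0,.2]))
        reg=near(v,n,c)
        if reg is not None:print(n,nm,"net",*fit([(*v,reg)],gear(a),c,[-.3,0,.2]))
for n,c,a in [("shaft_opposite",(.582,-.209),[0,P]),("shaft_square",(.595,-.002),[0,P/2])]:
    v=top;reg=near(v,n,c)
    disc=[(z,[ring(.04)],[]) for z in np.linspace(0,.012,5)]+[(z,[ring(.0125)],[]) for z in np.linspace(.012,.045,8)]
    if reg is not None:print(n,"disc",*fit([(*v,reg)],disc,c,[0]))
    print(n,"keys",*fit([(*v,orange(v[0],32,110))],keys(a),c,[-.3,0,.2],shaftocc()))
E
python3 m1.py
```

```text
gear_opposite top colour [ 0.447 -0.095] -17.188733853924695 1.0
miss gear_opposite
gear_opposite wrist colour [ 0.45002722 -0.09567511] -16.249208371237707 0.26748645305633545
gear_opposite wrist net [ 0.45073114 -0.09548645] 1.9023401710374521 0.1758023500442505
gear_square top colour [ 0.45096442 -0.2100468 ] -0.14483132976157367 0.26098746061325073
gear_square top net [ 0.45102781 -0.20968989] 0.0187042376514434 0.2659130096435547
gear_square wrist colour [ 0.45194386 -0.21112343] -4.518559203975521 0.4902153015136719
gear_square wrist net [ 0.45242912 -0.21065417] -7.099049056370066 0.11730903387069702
shaft_opposite disc [ 0.57474839 -0.26190919] 62.86004474069321 0.6122360229492188
shaft_opposite keys [ 0.582 -0.209] -17.188733853924695 1.0
miss shaft_square
shaft_square keys [ 0.595 -0.002] -17.188733853924695 1.0
```

```bash
cat > m2.py <<'E'
from fit import *
P=np.pi
f,A,o=cam("top");f=dict(f,pixels=cv2.imread("pics/top0.png"));v=(f,A,o)
for n,c,a in [("gear_opposite",(.45,-.0955),[0,P]),("gear_square",(.451,-.21),[0,P/2])]:
    print(n,*fit([(*v,orange(f))],gear(a),c,[-.3,0,.2]))
h=cv2.cvtColor(f["pixels"],cv2.COLOR_BGR2HSV)
for n,c,a in [("shaft_opposite",(.582,-.209),[0,P]),("shaft_square",(.595,-.002),[0,P/2])]:
    disc=[(z,[ring(.04)],[]) for z in np.linspace(0,.012,5)]
    m=(h[...,2]<150).astype(np.uint8);m[:165]=0
    m=cv2.morphologyEx(m,cv2.MORPH_CLOSE,np.ones((9,9),np.uint8))
    print(n,"disc",*fit([(*v,m)],disc,c,[0]))
    k=orange(f,32,110);k[:166]=0
    b=bx(*v,c);print(k[b[1]:b[1]+b[3],b[0]:b[0]+b[2]].sum())
    print(n,"keys",*fit([(*v,k)],keys(a),c,[-.3,0,.2],shaftocc()))
E
python3 m2.py
```

```text
gear_opposite [ 0.4490065  -0.09405244] -8.287444708856569 0.4066663384437561
gear_square [ 0.450923   -0.20958158] -3.5904905571023664 0.17913734912872314
shaft_opposite disc [ 0.58458931 -0.214455  ] 9.30537572915744 0.030501246452331543
60
shaft_opposite keys [ 0.58417289 -0.21496935] -15.53527654917225 0.4957132935523987
shaft_square disc [ 0.60290496 -0.00197871] 3.2145754435965403 0.0879216194152832
61
shaft_square keys [ 0.60209307 -0.00237947] 0.17824929244019788 0.23118281364440918
```

```bash
python3 -m pendant '[{"offset":[2.6,-0.7,2],"delta_rot":[0,0,0],"claw":1},{"offset":[2.6,-0.7,2],"delta_rot":[0,0,0],"claw":1},{"offset":[2.54,-0.65,2],"delta_rot":[0,0,0],"claw":1},{"offset":[0,0,1],"delta_rot":[0,0,-5],"claw":1},{"offset":[0,0,0.6],"delta_rot":[0,0,-5],"claw":1},{"offset":[0,0,0],"delta_rot":[0,0,0],"claw":1},{"offset":[0,0,0],"delta_rot":[0,0,0],"claw":1}]'; cat > m3.py <<'E'
import sys
from fit import *
P=np.pi
n=sys.argv[1];c=(float(sys.argv[2]),float(sys.argv[3]));z0=0
a={"gear_opposite":[0,P],"gear_square":[0,P/2]}[n]
v=cam("wrist");p,R,s=tool();print(p,s["time"],"toolYdeg",np.degrees(np.arctan2(R[1,1],R[0,1])))
r=silhouettes(v[0],n);reg=r[0]["region"];print(r[0]["confidence"],[d["confidence"] for d in r])
print("net",*fit([(*v,reg)],gear(a),c,[-.3,0,.2]))
h=cv2.cvtColor(v[0]["pixels"],cv2.COLOR_BGR2LAB)
d=cv2.dilate(reg.astype(np.uint8),np.ones((7,7),np.uint8))
bb=h[...,1].astype(int)
t,_=cv2.threshold(bb[d>0].astype(np.uint8).reshape(-1,1),0,255,cv2.THRESH_OTSU)
x,y,e=fit([(*v,((bb>t)&(d>0)))],gear(a),c,[-.3,0,.2])[0:3]
print("col",x,y,e,t)
im=v[0]["pixels"].copy();b=(0,0,640,480)
m=render(*v,x[0],x[1],np.radians(y),gear(a),b)>.5
cs,_=cv2.findContours(m.astype(np.uint8),cv2.RETR_LIST,cv2.CHAIN_APPROX_NONE);cv2.drawContours(im,cs,-1,(255,0,0),1)
cv2.imwrite(f"pics/{sys.argv[4]}.png",im)
E
python3 m3.py gear_opposite .450 -.095 g1
```

```text
time: 4.5
eef_pos: [0.4501, -0.0963, 0.1407]
orientation: [0.0, 0.06, 0.998, -0.0]
wrist_force: [2.0, 0.6, 0.3]
grip_width: 0.0937
grip_force: 0.0
[ 0.45018063 -0.0962232   0.14080657] 4.55 toolYdeg 83.17816045657317
0.83 [0.83]
net [ 0.45065639 -0.09534283] -7.672125048906463 0.15889060497283936
col [ 0.450921   -0.09549837] -8.722694968393574 0.32869791984558105 144.0
```

View pics/g1.png

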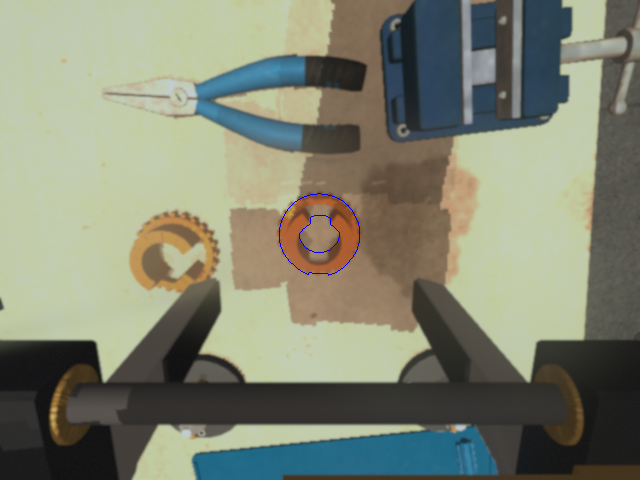

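```bash
python3 -m pendant '[{"offset":[-0.06,0.08,3],"delta_rot":[0,0,0],"claw":1},{"offset":[0,0,3],"delta_rot":[0,0,0],"claw":1},{"offset":[0,0,3],"delta_rot":[0,0,0],"claw":1},{"offset":[0,0,1.6],"delta_rot":[0,0,0],"claw":1},{"offset":[0,0,1],"delta_rot":[0,0,0],"claw":0.8},{"offset":[0,0,0],"delta_rot":[0,0,0],"claw":0.4},{"offset":[0,0,0],"delta_rot":[0,0,0],"claw":0.4},{"offset":[0,0,0],"delta_rot":[0,0,0],"claw":0.4},{"offset":[0,0,0],"delta_rot":[0,0,0],"claw":0.4},{"offset":[0,0,0],"delta_rot":[0,0,0],"claw":0.4}]' 25
```

```text
time: 5.6
eef_pos: [0.451, -0.0953, 0.025]
orientation: [0.001, 0.058, 0.998, 0.0]
wrist_force: [-0.0, 0.8, 5.5]
grip_width: 0.0497
grip_force: 25.1
```

```bash
python3 -m pendant '[{"offset":[0,0,-3],"delta_rot":[0,0,0],"claw":0.4},{"offset":[0,0,-3],"delta_rot":[0,0,0],"claw":0.4},{"offset":[0,0,-3],"delta_rot":[0,0,0],"claw":0.4},{"offset":[-2.93,-2.06,0],"delta_rot":[0,0,0],"claw":0.4},{"offset":[-2.93,-2.06,0],"delta_rot":[0,0,0],"claw":0.4},{"offset":[-2.93,-2.06,0],"delta_rot":[0,0,0],"claw":0.4},{"offset":[-2.93,-2.06,0],"delta_rot":[0,0,0],"claw":0.4},{"offset":[-2.95,-2.04,0],"delta_rot":[0,0,0],"claw":0.4},{"offset":[0,0,0],"delta_rot":[0,0,3.6],"claw":0.4},{"offset":[0,0,0],"delta_rot":[0,0,3.6],"claw":0.4},{"offset":[0,0,0],"delta_rot":[0,0,0],"claw":0.4},{"offset":[0,0,0],"delta_rot":[0,0,0],"claw":0.4}]'; cat > m4.py <<'E'
import sys
from fit import *
v=cam("wrist");p,R,s=tool();print(p,s["time"],s["grip_width"],"toolY",np.degrees(np.arctan2(R[1,1],R[0,1])))
im=v[0]["pixels"];q=proj(*v,[[p[0],p[1],p[2]],[p[0],p[1],.012]]);print(q)
cv2.imwrite(f"pics/{sys.argv[1]}.png",im)
E
python3 m4.py h1
```

```text
time: 6.8
eef_pos: [0.5843, -0.2143, 0.1145]
orientation: [-0.0, 0.12, 0.993, -0.0]
wrist_force: [0.4, -0.9, -0.7]
grip_width: 0.0497
grip_force: 25.0
[ 0.5843322 -0.2142292  0.1146017] 6.85 0.04942718519926238 toolY 76.25813312736572
[[318.8997687  304.01849989]
 [317.95373312 244.0929468 ]]
```

View pics/h1.png

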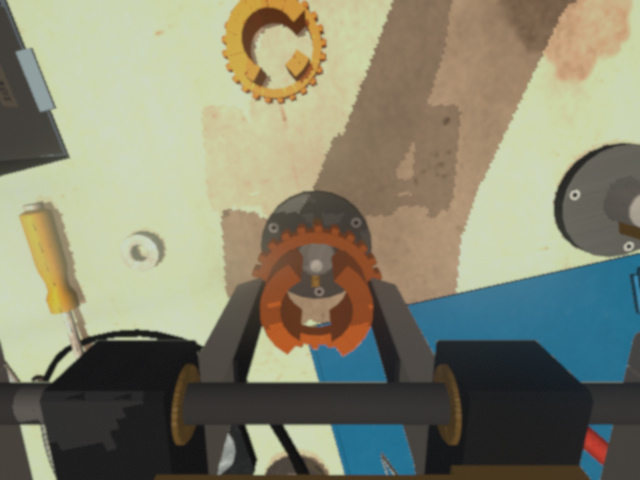

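```bash
python3 -m pendant '[{"offset":[0,0,2],"delta_rot":[0,0,0],"claw":0.4},{"offset":[0,0,1.5],"delta_rot":[0,0,0],"claw":0.4},{"offset":[0,0,1],"delta_rot":[0,0,0],"claw":0.4},{"offset":[0,0,0.5],"delta_rot":[0,0,0],"claw":0.4},{"offset":[0,0,0.5],"delta_rot":[0,0,0],"claw":0.4},{"offset":[0,0,0],"delta_rot":[0,0,0],"claw":0.4}]';python3 -m pendant '[{"offset":[0,0,0.5],"delta_rot":[0,0,0],"claw":0.4},{"offset":[0,0,0.5],"delta_rot":[0,0,0],"claw":0.4},{"offset":[0,0,0],"delta_rot":[0,0,0],"claw":0.4}]'
```

```text
time: 7.45
eef_pos: [0.5842, -0.2145, 0.0591]
orientation: [-0.0, 0.121, 0.993, -0.0]
wrist_force: [-0.4, 0.3, -1.4]
grip_width: 0.05
grip_force: 25.0
time: 7.75
eef_pos: [0.5842, -0.2143, 0.0489]
orientation: [-0.0, 0.121, 0.993, 0.0]
wrist_force: [-0.2, 0.1, -1.6]
grip_width: 0.0497
grip_force: 25.0
```

```bash
python3 -m pendant '[{"offset":[0,0,0.5],"delta_rot":[0,0,0],"claw":0.4},{"offset":[0,0,0.5],"delta_rot":[0,0,0],"claw":0.4},{"offset":[0,0,0],"delta_rot":[0,0,0],"claw":0.4},{"offset":[0,0,0],"delta_rot":[0,0,0],"claw":0.75},{"offset":[0,0,0],"delta_rot":[0,0,0],"claw":0.75},{"offset":[0,0,0],"delta_rot":[0,0,0],"claw":0.75},{"offset":[0,0,0],"delta_rot":[0,0,0],"claw":0.75}]'
```

```text
time: 8.45
eef_pos: [0.5845, -0.2145, 0.0397]
orientation: [0.0, 0.121, 0.993, -0.0]
wrist_force: [0.8, 0.1, 0.4]
grip_width: 0.0703
grip_force: 0.0
```

```bash
python3 -m pendant '[{"offset":[0,0,-2],"delta_rot":[0,0,0],"claw":0.75},{"offset":[0,0,-4],"delta_rot":[0,0,0],"claw":1},{"offset":[0,0,-4],"delta_rot":[0,0,0],"claw":1},{"offset":[2.59,-0.56,0],"delta_rot":[0,0,0],"claw":1},{"offset":[2.59,-0.56,0],"delta_rot":[0,0,0],"claw":1},{"offset":[2.59,-0.56,0],"delta_rot":[0,0,0],"claw":1},{"offset":[2.59,-0.56,0],"delta_rot":[0,0,0],"claw":1},{"offset":[2.6,-0.55,0],"delta_rot":[0,0,0],"claw":1},{"offset":[0,0,0],"delta_rot":[0,0,6],"claw":1},{"offset":[0,0,0],"delta_rot":[0,0,6],"claw":1},{"offset":[0,0,0],"delta_rot":[0,0,6],"claw":1},{"offset":[0,0,0],"delta_rot":[0,0,6],"claw":1},{"offset":[0,0,0],"delta_rot":[0,0,6],"claw":1},{"offset":[0,0,0],"delta_rot":[0,0,6],"claw":1},{"offset":[0,0,0],"delta_rot":[0,0,0],"claw":1},{"offset":[0,0,0],"delta_rot":[0,0,0],"claw":1}]'; python3 m3.py gear_square .452 -.211 g2
```

```text
time: 10.05
eef_pos: [0.4519, -0.2105, 0.1396]
orientation: [0.0, 0.42, 0.908, -0.0]
wrist_force: [-0.0, -0.6, 0.0]
grip_width: 0.094
grip_force: 0.0
[ 0.45191582 -0.21046341  0.13954707] 10.1 toolYdeg 40.320413064545725
0.95 [0.95]
net [ 0.4529411  -0.21069056] 1.7311881204551687 0.15190714597702026
col [ 0.45240111 -0.21112188] -3.7601027804839093 0.31620150804519653 142.0
```

View pics/g2.png

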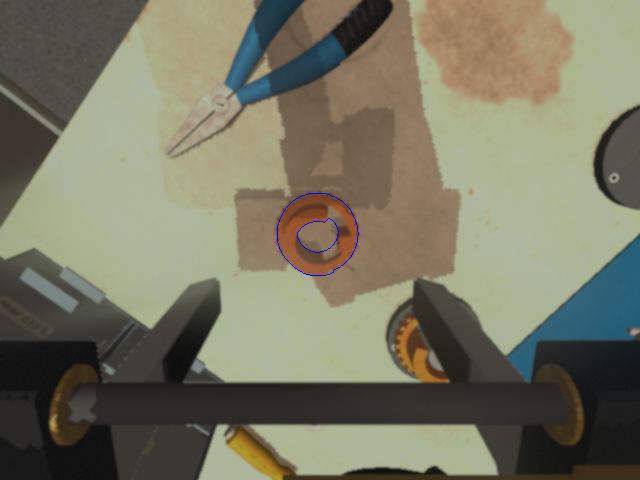

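```bash
python3 - <<'E'
from h import *
v=cam("wrist");c=(.4525,-.211);im=rect(*v,c,.034,.035,560)
for a in(0,90):
    for off in(-4,):
        t=np.radians(a+off);e=(280+260*np.cos(t),280-260*np.sin(t));cv2.line(im,(280,280),tuple(int(k) for k in e),(255,0,0),1)
cv2.circle(im,(280,280),200,(255,0,0),1);cv2.circle(im,(280,280),128,(255,0,0),1)
cv2.imwrite("pics/z2.png",im)
E
```

```text
(no output)
```

View pics/z2.png

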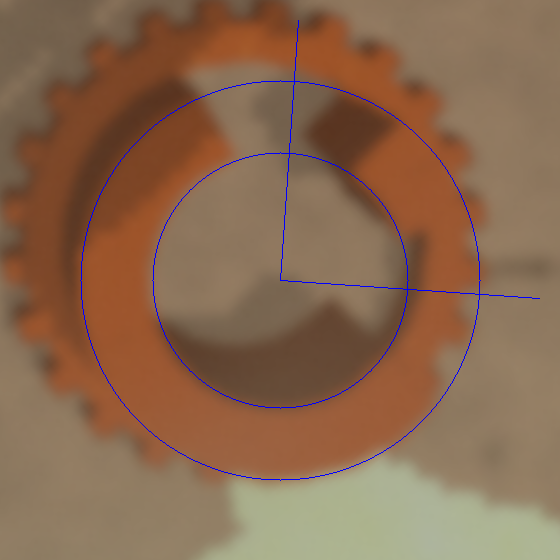

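```bash
python3 -m pendant '[{"offset":[-0.08,0,3],"delta_rot":[0,0,0],"claw":1},{"offset":[0,0,3],"delta_rot":[0,0,0],"claw":1},{"offset":[0,0,3],"delta_rot":[0,0,0],"claw":1},{"offset":[0,0,1.5],"delta_rot":[0,0,0],"claw":1},{"offset":[0,0,0.95],"delta_rot":[0,0,0],"claw":0.8},{"offset":[0,0,0],"delta_rot":[0,0,0],"claw":0.4},{"offset":[0,0,0],"delta_rot":[0,0,0],"claw":0.4},{"offset":[0,0,0],"delta_rot":[0,0,0],"claw":0.4},{"offset":[0,0,0],"delta_rot":[0,0,0],"claw":0.4},{"offset":[0,0,0],"delta_rot":[0,0,0],"claw":0.4}]' 25
```

```text
time: 11.2
eef_pos: [0.4528, -0.2111, 0.0255]
orientation: [0.0, 0.421, 0.907, 0.0]
wrist_force: [0.8, -0.1, 6.2]
grip_width: 0.0499
grip_force: 25.2
```

```bash
python3 -m pendant '[{"offset":[0,0,-3],"delta_rot":[0,0,0],"claw":0.4},{"offset":[0,0,-3],"delta_rot":[0,0,0],"claw":0.4},{"offset":[0,0,-3],"delta_rot":[0,0,0],"claw":0.4},{"offset":[0.79,3.11,0],"delta_rot":[0,0,0],"claw":0.4},{"offset":[0.79,3.11,0],"delta_rot":[0,0,0],"claw":0.4},{"offset":[0.79,3.11,0],"delta_rot":[0,0,0],"claw":0.4},{"offset":[0.79,3.11,0],"delta_rot":[0,0,0],"claw":0.4},{"offset":[0.79,3.11,0],"delta_rot":[0,0,0],"claw":0.4},{"offset":[0.79,3.11,0],"delta_rot":[0,0,0],"claw":0.4},{"offset":[0.79,3.11,0],"delta_rot":[0,0,0],"claw":0.4},{"offset":[0.79,3.11,0],"delta_rot":[0,0,0],"claw":0.4},{"offset":[0,0,0],"delta_rot":[0,0,-5],"claw":0.4},{"offset":[0,0,0],"delta_rot":[0,0,0],"claw":0.4},{"offset":[0,0,0],"delta_rot":[0,0,0],"claw":0.4}]'; python3 m4.py h2
```

```text
time: 12.6
eef_pos: [0.6015, -0.0031, 0.1151]
orientation: [-0.0, 0.383, 0.924, -0.0]
wrist_force: [0.2, 0.4, -0.6]
grip_width: 0.0496
grip_force: 25.0
[ 0.60146631 -0.00325992  0.11512958] 12.65 0.0494585028347711 toolY 44.94560514291467
[[317.54855903 302.99329253]
 [317.08629676 243.17401906]]
```

View pics/h2.png

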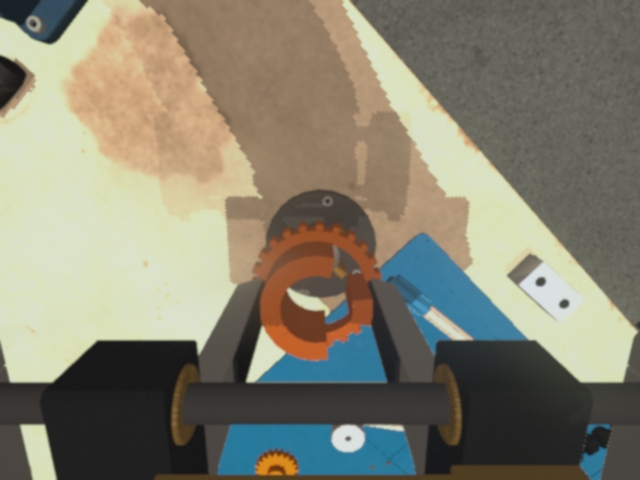

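```bash
python3 -m pendant '[{"offset":[0,0.17,2],"delta_rot":[0,0,0],"claw":0.4},{"offset":[0,0,1.5],"delta_rot":[0,0,0],"claw":0.4},{"offset":[0,0,1],"delta_rot":[0,0,0],"claw":0.4},{"offset":[0,0,0.5],"delta_rot":[0,0,0],"claw":0.4},{"offset":[0,0,0.5],"delta_rot":[0,0,0],"claw":0.4},{"offset":[0,0,0],"delta_rot":[0,0,0],"claw":0.4}]';python3 -m pendant '[{"offset":[0,0,0.5],"delta_rot":[0,0,0],"claw":0.4},{"offset":[0,0,0.5],"delta_rot":[0,0,0],"claw":0.4},{"offset":[0,0,0],"delta_rot":[0,0,0],"claw":0.4}]'
```

```text
time: 13.25
eef_pos: [0.6029, -0.0014, 0.0597]
orientation: [-0.0, 0.382, 0.924, -0.0]
wrist_force: [0.3, 0.5, -0.5]
grip_width: 0.0497
grip_force: 25.0
time: 13.55
eef_pos: [0.6029, -0.0012, 0.0495]
orientation: [-0.0, 0.382, 0.924, -0.0]
wrist_force: [0.8, 0.7, -0.8]
grip_width: 0.0498
grip_force: 25.0
```

Below the key tops with no contact force; finish, release, retreat up and toward the start so the top camera sees both.

```bash
python3 -m pendant '[{"offset":[0,0,0.5],"delta_rot":[0,0,0],"claw":0.4},{"offset":[0,0,0.5],"delta_rot":[0,0,0],"claw":0.4},{"offset":[0,0,0],"delta_rot":[0,0,0],"claw":0.4},{"offset":[0,0,0],"delta_rot":[0,0,0],"claw":0.75},{"offset":[0,0,0],"delta_rot":[0,0,0],"claw":0.75},{"offset":[0,0,0],"delta_rot":[0,0,0],"claw":0.75},{"offset":[0,0,0],"delta_rot":[0,0,0],"claw":0.75},{"offset":[0,0,-2],"delta_rot":[0,0,0],"claw":0.75},{"offset":[0,0,-4],"delta_rot":[0,0,0],"claw":1},{"offset":[0,0,-4],"delta_rot":[0,0,0],"claw":1},{"offset":[0,0,-4],"delta_rot":[0,0,0],"claw":1},{"offset":[0,0,-4],"delta_rot":[0,0,0],"claw":1},{"offset":[3,1.5,0],"delta_rot":[0,0,0],"claw":1},{"offset":[3,1.5,0],"delta_rot":[0,0,0],"claw":1},{"offset":[3,1.5,0],"delta_rot":[0,0,0],"claw":1},{"offset":[3,1.5,0],"delta_rot":[0,0,0],"claw":1},{"offset":[3,1.5,0],"delta_rot":[0,0,0],"claw":1},{"offset":[3,1.5,0],"delta_rot":[0,0,0],"claw":1},{"offset":[3,1.5,0],"delta_rot":[0,0,0],"claw":1},{"offset":[0,0,0],"delta_rot":[0,0,0],"claw":1}]'; python3 - <<'E'
from h import *
T=cam("top");S=cam("scene");t=[]
for v in(T,S):
    for x in [(.5845,-.2147,.046),(.6025,-.002,.046)]: t.append(rect(*v,x,x[2],.05,290))
cv2.imwrite("pics/end.png",np.vstack([np.hstack(t[:2]),np.hstack(t[2:])]))
E
```

```text
time: 15.55
eef_pos: [0.5265, 0.226, 0.2198]
orientation: [-0.001, 0.379, 0.925, 0.0]
wrist_force: [-0.1, 0.1, 0.1]
grip_width: 0.0943
grip_force: 0.0
```

View pics/end.png

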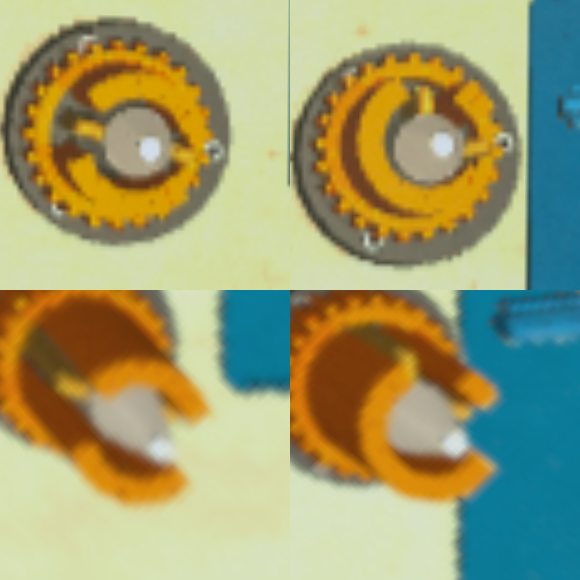

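Both gears sit on their base discs with the keys in their keyways: opposite at (90,130) and (183,155), square at (425,100) and (478,148).

```bash
python3 -c "
from station import *
print(job_done())"
```

```text
the job is handed in; nothing more can be done
None
```

I seated each gear on its matching shaft, released both and moved the arm clear, then handed the job in at about 15.7 s of the 51 s limit; the last pictures show both gears down on their base plates with the keys in the keyways.

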